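Feel out the high pad of a stage plate with a plunger gauge

TASK

One of the six pads on the stage plate stands a little higher than the rest. Lift the plunger gauge out of its ring and press its sprung foot lightly on the middle of every pad, far row from left to right and then near row from left to right, without ever driving the plunger to its stop; then leave the gauge standing upright, let go, on the highest pad. Touch the plate only with the gauge, do not let the gauge fall over, and leave the beaker and the vial where they are.

Things in the scene. Friction and masses are not known exactly. Their poses are not given: they have to be found in the camera images.
- gauge: loose steel plunger gauge, a stick 102 mm tall, standing upright, about 0.11 kg; origin on its axis at the underside of its foot (foot fully out), z up. Grip the round barrel, 18 mm diameter, 40 to 98 mm above the origin; below it a collar 26 mm wide (26 to 34 mm), a thin stem and the sprung foot, a dark flat disc 26 mm wide. It starts on the worktop inside the rubber ring
- park_ring: fixed black rubber ring lying on the worktop, 8 mm high, 56 mm outside, 35 mm inside diameter; origin at the centre of its underside
- plunger (a joint): how far the sprung foot is pushed up into the gauge: 0 fully out, grows when pressed, stop at 0.010 m. Spring about 0.7 N preload plus 0.7 N per mm; it is pushed in about 0.3 mm when the gauge stands under its own weight
- foot (a point): centre of the flat underside of the gauge's sprung foot (moves with the foot)
- stage: fixed aluminium plate, 128 (its x) by 192 mm (its y), on feet; origin under its middle near worktop level; x away from the robot, y left, within 15 degrees; plate top 22 mm above origin. Six round steel pads, 32 mm diameter, faces 28 to 32 mm above origin, two rows of three, 62 mm apart. One is 2 mm higher than the next highest; which one has to be felt
- spot_1 (a point): centre of the far left pad at the nominal face height, 30 mm above the stage's origin (+31 mm x, +62 mm y in the stage's frame); the true face lies up to 2 mm above or below it
- spot_2 (a point): centre of the far middle pad at the nominal face height, 30 mm above the stage's origin (+31 mm x, +0 mm y in the stage's frame); the true face lies up to 2 mm above or below it
- spot_3 (a point): centre of the far right pad at the nominal face height, 30 mm above the stage's origin (+31 mm x, -62 mm y in the stage's frame); the true face lies up to 2 mm above or below it
- spot_4 (a point): centre of the near left pad at the nominal face height, 30 mm above the stage's origin (-31 mm x, +62 mm y in the stage's frame); the true face lies up to 2 mm above or below it
- spot_5 (a point): centre of the near middle pad at the nominal face height, 30 mm above the stage's origin (-31 mm x, +0 mm y in the stage's frame); the true face lies up to 2 mm above or below it
- spot_6 (a point): centre of the near right pad at the nominal face height, 30 mm above the stage's origin (-31 mm x, -62 mm y in the stage's frame); the true face lies up to 2 mm above or below it
- small_beaker: loose bystander: small clear beaker, 43 mm wide, 47 mm tall, near the front edge just in front of the gauge; origin at its underside
- spare_vial: loose bystander: white vial, 22 mm diameter, 50 mm tall, behind the gauge; origin at its underside
Things that resemble listed ones, but are neither listed nor needed, are in the scene too. What is shaped like the gauge but pink is not meant.

How it is judged:
On the way, in this order (a step that is already met when the one before it is completed fails the run):
1. the gauge is lifted out of its ring (height (world z) of foot above 0.02 m), for 0.1 s.
2. the gauge's foot is pressed on the far left pad: foot within 13 mm of the pad's centre, plunger in by 0.8 mm or more (horizontal distance between foot and spot_1 below 0.013 m and value of joint plunger above 0.0008 m and angle between gauge's own z axis and vertical below 0.15 rad), for 0.05 s.
3. the gauge's foot is pressed on the far middle pad: foot within 13 mm of the pad's centre, plunger in by 0.8 mm or more (horizontal distance between foot and spot_2 below 0.013 m and value of joint plunger above 0.0008 m and angle between gauge's own z axis and vertical below 0.15 rad), for 0.05 s.
4. the gauge's foot is pressed on the far right pad: foot within 13 mm of the pad's centre, plunger in by 0.8 mm or more (horizontal distance between foot and spot_3 below 0.013 m and value of joint plunger above 0.0008 m and angle between gauge's own z axis and vertical below 0.15 rad), for 0.05 s.
5. the gauge's foot is pressed on the near left pad: foot within 13 mm of the pad's centre, plunger in by 0.8 mm or more (horizontal distance between foot and spot_4 below 0.013 m and value of joint plunger above 0.0008 m and angle between gauge's own z axis and vertical below 0.15 rad), for 0.05 s.
6. the gauge's foot is pressed on the near middle pad: foot within 13 mm of the pad's centre, plunger in by 0.8 mm or more (horizontal distance between foot and spot_5 below 0.013 m and value of joint plunger above 0.0008 m and angle between gauge's own z axis and vertical below 0.15 rad), for 0.05 s.
7. the gauge's foot is pressed on the near right pad: foot within 13 mm of the pad's centre, plunger in by 0.8 mm or more (horizontal distance between foot and spot_6 below 0.013 m and value of joint plunger above 0.0008 m and angle between gauge's own z axis and vertical below 0.15 rad), for 0.05 s.
At the end, for the whole second after the job is handed in: the gauge stands upright (within 0.06 rad), at rest and released, with its foot resting on the highest pad: foot 31.2 to 33.5 mm above the stage's origin and within 100 mm of its middle (z of foot in the frame of stage between 0.0312 and 0.0335 m and horizontal distance between foot and stage below 0.1 m and angle between gauge's own z axis and vertical below 0.06 rad and linear speed of gauge below 0.01 m/s and contact force between the fingers and gauge below 0.05 N); the robot touches nothing.
It fails at once if the plunger is pushed in more than 8 mm, close to its stop (value of joint plunger above 0.008 m).
It fails at once if the gauge falls over (tilts by more than 0.6 rad) (angle between gauge's own z axis and vertical above 0.6 rad).
It fails at once if the robot itself touches the stage plate (contact force between the arm and stage above 1 N).
It fails at once if the small beaker is moved by more than 20 mm (distance of small_beaker from where it was at the start of the episode above 0.02 m).
It fails at once if the vial is moved by more than 20 mm (distance of spare_vial from where it was at the start of the episode above 0.02 m).
It also fails if it takes over 72 s, if anything falls off the work surface, if the arm or the gripper's body presses on something with over 40 N, if the wrist force passes 120 N, or if a joint passes its speed limit or range.

ROBOT

A 6-joint arm with a two-finger parallel gripper is mounted at the origin on a cart in front of the work surface, level with it; the furniture and walls round the work are solid. World frame = base frame: x ahead of the robot, y to its left, z up, the work surface at z = 0. Lengths are in m, angles in rad, forces in N, time in s.
With the tool pointing down it reaches from about 0.375 to 0.975 m from the base axis. Payload 3.8 kg.
Tool frame: the origin (TCP) lies at the very end of the fingers, on their centre line; the grasp point (between the pads) lies 19 mm behind it; z points along the fingers, y is the line along which they close (so a half turn about z gives the same grasp; the last joint's range is limited). The gripper opens to 85 mm and grips with 20 to 120 N. Pads are 22 mm wide; open, the fingers measure 114 mm over their backs; the gripper's body (76 mm by 85 mm) begins 54 mm behind the grasp point. The pads swing forward as they close: fully open they stand 13 mm farther back than shut.
Start: joints at [1.272, 0.264, 1.604, -0, 1.274, -0.037], TCP at [0.175, 0.652, 0.231] pointing down, gripper open.
Joint ranges: [-2.63, 2.63], [-0.94, 2.18], [0.31, 2.57], [-1.31, 4.45], [0, 2.66], [-2.55, 2.55]. Speed limits (rad/s): [2.57, 2.57, 3.14, 3.14, 3.14, 3.14].

INTERFACE

Orientations are given as a rotation vector (axis times angle).
In Python, from workcell import * gives the robot as it stands.
- The arm moves only by the shell command python3 -m crank 'ROWS' [OPENING] [FORCE]. ROWS is JSON, a list that holds one entry, the list of rows, each a list of 6 numbers: the shift along the tool's x, y, z in cm, then the turn, a rotation vector about the tool's x, y, z in rad. In form: [[[dx, dy, dz, ax, ay, az], ...]]. A call has 1 to 8 rows; each row shifts and turns the commanded pose from where the row before left it, along the tool's axes as they then stand; what a row does not reach is not made up. A row lasts 1/12 s, in which the tool goes at most 41.7 mm and 7.16 degrees, less where a joint would pass 70% of its speed; a pose out of reach is approached as far as the arm can. A call with a gripper value outside its range is refused whole. OPENING is the finger opening in cm, from 0 to 8.54, set as the call begins (- or left out, the last holds). The fingers move at their own pace and stop on an object; FORCE is the grip in N (left out, the last holds). Time passes only in rows, so rows that do not move let the fingers close. It gives the time, the measured TCP pose, the force, the opening and the grip force at its end, in the units of the state.
- read_state(): the state, without advancing time (a new reading comes with each control period).
- read_camera(name): name is "scene" or "top" or "wrist"; returns the picture (384x512x3 uint8, blue, green, red); there is no depth.
- camera_model(name): a dict with "camera_matrix" (3x3 intrinsics, pixels), "R" (3x3) and "t" (3): a world point X has camera coordinates R X + t. Camera axes: x right, y down, z forward; pixel columns grow to the right and rows downward; lengths in m; the calibration is good to about 2 mm. A picture is of the moment at which its call begins: read the wrist's pose just before it. camera_model takes no time and is no camera call; for the wrist camera it gives the pose at the moment of the call.
- finish_job(): hands the job in; it is judged then, once.
The state is a dict: "time": time; "q": joint angles; "joint_vel": joint speeds; "joint_torque": joint torques, N m; "tool_pos": TCP position; "tcp_rot": TCP orientation; "wrist_force": force on the tool from outside, world axes, zero at the start; "torque": the same for the moment, N m; "width": opening from 0.0 (shut) to 1.0 (fully open); "grip_force": force on a finger pad.
Only numpy, scipy, OpenCV 4.12 (cv2) and the standard library are available. Lean on these libraries where they do the work, as an engineer would, in place of code of your own. Each camera call takes 0.05 s, during which the arm holds its last target. There are 200 camera calls.

## Working session

There is one attempt and no reset: what is moved stays moved. The work goes in short steps, Python scripts to look and compute and a shell command to move; the robot and the scene stay as the last step left them, time stands still between calls to the robot, and variables do not carry over. Pictures are saved under pics/ and viewed, at most 10 in all, crops included, and the job is handed in when it is done.

```bash
mkdir -p pics; ls; cat > h.py <<'E'
from workcell import *
import numpy as np, cv2
from scipy.spatial.transform import Rotation as R
def ray(cam,u,v,z):
    m=camera_model(cam) if isinstance(cam,str) else cam
    K,Rm,t=map(np.array,(m["camera_matrix"],m["R"],m["t"]))
    d=Rm.T@np.linalg.solve(K,[u,v,1.]);c=-Rm.T@t.ravel()
    return c+d*(z-c[2])/d[2]
def totool(dw):
    s=read_state(); return R.from_rotvec(s["tcp_rot"]).inv().apply(dw)
def st():
    s=read_state()
    for k in("time","tool_pos","tcp_rot","wrist_force","width","grip_force"):print(k,np.round(s[k],4))
    print(np.round(R.from_rotvec(s["tcp_rot"]).as_matrix(),3).tolist())
E
python3 - <<'E'
from h import *
st()
for c in("scene","top"):
    im=read_camera(c);cv2.imwrite(f"pics/{c}0.png",cv2.resize(im,(800,600),interpolation=cv2.INTER_CUBIC))
E
```

```text
pics
time 0.0
tool_pos [0.1745 0.6513 0.23  ]
tcp_rot [-0.41   -3.1144  0.0035]
wrist_force [ 0.0746 -0.0145  0.8958]
width 1.0027
grip_force 0.0
[[-0.966, 0.259, -0.001], [0.259, 0.966, -0.002], [0.0, -0.002, -1.0]]
```

View pics/top0.png

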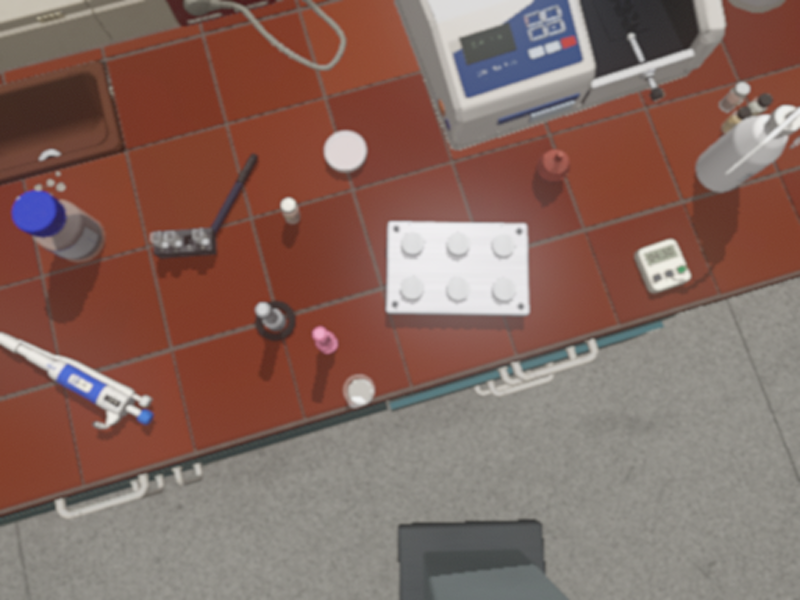

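View pics/scene0.png

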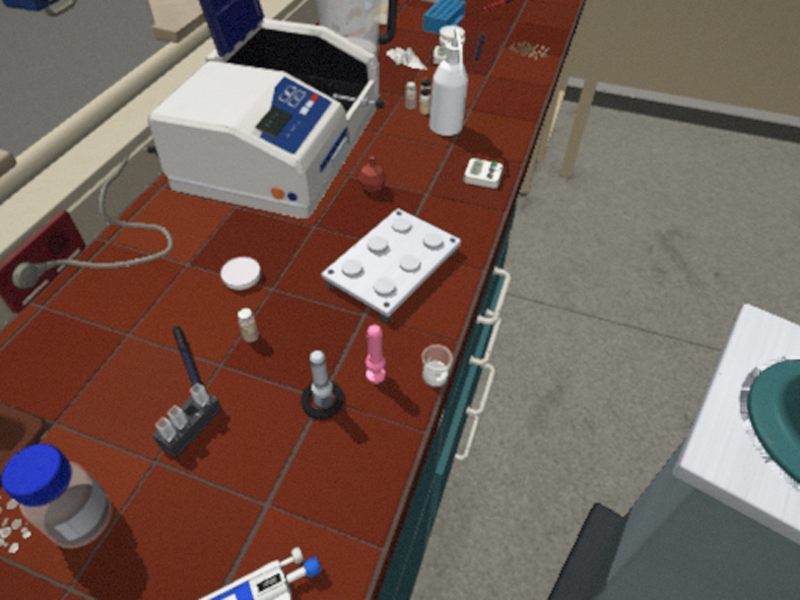

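The top view shows the ring with the gauge at about (275,320), its cap at (263,310), and the plate with corners (387,222), (528,223), (529,315), (387,313). The pink decoy is at (325,340), the beaker at (359,391) and the vial at (290,210). I'll turn these into positions and crop the gauge and plate.

```bash
python3 - <<'E'
from h import *
p=lambda u,v,z,c="top":np.round(ray(c,(u+.5)*.64-.5,(v+.5)*.64-.5,z),4)
print("ring",p(275,320,.008),"scene",p(323,400,.008,"scene"))
print("cap",p(263,310,.10),"scene",p(317,355,.102,"scene"))
print("corners",[p(*c,.022).tolist() for c in((387,222),(528,223),(529,315),(387,313))])
print("pads",[p(*c,.03).tolist() for c in((412,243),(457,244),(503,244),(411,289),(457,289),(504,290))])
print("pink",p(318,332,.1),p(329,350,0),"beaker",p(359,391,.02),"vial",p(289,203,.05))
print("cams",[(-np.array(camera_model(c)["R"]).T@np.ravel(camera_model(c)["t"])).round(3) for c in("top","wrist")])
im=read_camera("top");a=cv2.resize(im[125:215,145:350],None,fx=3.9,fy=3.9,interpolation=cv2.INTER_CUBIC)
cv2.imwrite("pics/crop1.png",a)
cv2.imwrite("pics/w0.png",read_camera("wrist"))
E
```

```text
ring [0.555  0.3386 0.008 ] scene [0.5542 0.3418 0.008 ]
cap [0.5528 0.3369 0.1   ] scene [0.5559 0.339  0.102 ]
corners [[0.6864, 0.1823, 0.022], [0.6801, -0.0135, 0.022], [0.5508, -0.0065, 0.022], [0.5584, 0.1852, 0.022]]
pads [[0.6531, 0.1488, 0.03], [0.6502, 0.0874, 0.03], [0.6486, 0.0244, 0.03], [0.589, 0.1521, 0.03], [0.5874, 0.0901, 0.03], [0.5845, 0.0267, 0.03]]
pink [0.5238 0.2694 0.1   ] [0.5128 0.2659 0.    ] beaker [0.4552 0.2246 0.02  ] vial [0.7075 0.3138 0.05  ]
cams [array([0.41 , 0.178, 0.899]), array([0.096, 0.672, 0.373])]
```

View pics/crop1.png

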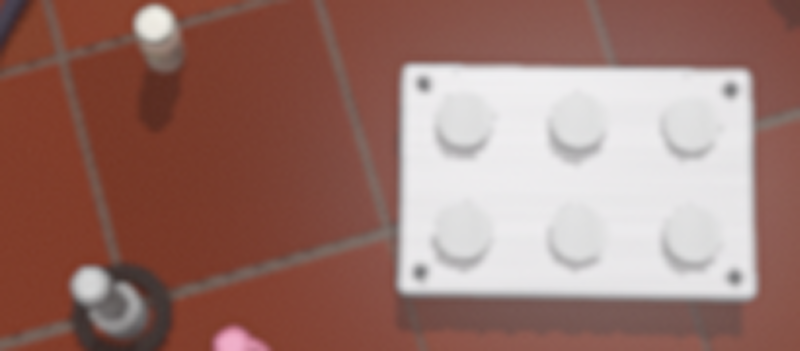

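View pics/w0.png

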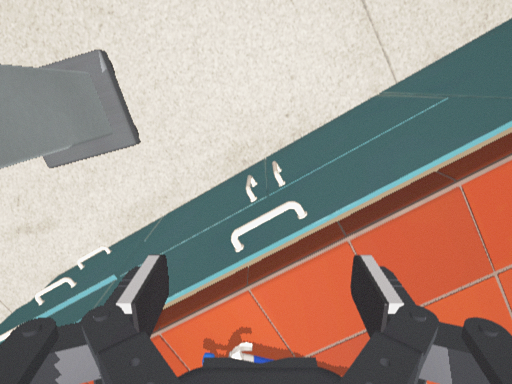

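The crop shows the gauge standing inside the ring and the six pads clearly placed. That puts the gauge near (0.555, 0.339), the stage centre near (0.619, 0.088), and the yaw near -0.04 rad. I'll turn the tool so its y lies along world x, which keeps it clear of the pink decoy, then travel.

```bash
python3 -m crank '[[[0,0,0,0,0,0.119],[0,0,0,0,0,0.119],[0,0,0,0,0,0.119],[0,0,0,0,0,0.119],[0,0,0,0,0,0.119],[0,0,0,0,0,0.119]]]' 8.5 20
python3 -m crank '[[[0,0,0,0,0,0.119],[0,0,0,0,0,0.119],[0,0,0,0,0,0.119],[0,0,0,0,0,0.119],[0,0,0,0,0,0.119],[0,0,0,0,0,0]]]'
python3 -m crank '[[[-2.5,3,0,0,0,0],[-2.5,3,0,0,0,0],[-2.5,3,0,0,0,0],[-2.5,3,0,0,0,0],[-2.5,3,0,0,0,0],[-2.5,3,0,0,0,0]]]'
python3 -m crank '[[[-2.5,3,0,0,0,0],[-2.5,3,0,0,0,0],[-2.5,3,0,0,0,0],[-2.5,3,0,0,0,0],[-2.5,3,0,0,0,0],[-1.2,2,0,0,0,0],[0,0,0,0,0,0],[0,0,0,0,0,0]]]'
python3 - <<'E'
from h import *
st(); im=read_camera("wrist"); cv2.imwrite("pics/w1.png",im)
m=camera_model("wrist");K=np.array(m["camera_matrix"])
for P in((.555,.339,.008),(.555,.339,.1)):
    q=K@(np.array(m["R"])@P+np.ravel(m["t"]));print(q[:2]/q[2])
E
```

```text
time: 0.7
tool_pos: [0.1746, 0.6518, 0.2309]
tcp_rot: [1.481, 2.771, -0.001]
wrist_force: [0.1, -0.4, 0.0]
width: 0.996
grip_force: 0.0
time: 1.2
tool_pos: [0.1747, 0.6518, 0.2309]
tcp_rot: [2.225, 2.218, -0.001]
wrist_force: [-0.6, -0.5, -0.2]
width: 0.993
grip_force: 0.0
time: 1.7
tool_pos: [0.3557, 0.5006, 0.2313]
tcp_rot: [2.217, 2.226, 0.0]
wrist_force: [0.7, 1.3, 1.3]
width: 0.995
grip_force: 0.0
time: 2.37
tool_pos: [0.5256, 0.3639, 0.231]
tcp_rot: [-2.221, -2.221, 0.001]
wrist_force: [-1.5, 0.1, -0.5]
width: 0.999
grip_force: 0.0
time 2.3667
tool_pos [0.5256 0.3639 0.231 ]
tcp_rot [-2.2214e+00 -2.2208e+00  8.0000e-04]
wrist_force [-1.4514  0.148  -0.4924]
width 0.9986
grip_force 0.0
[[0.0, 1.0, -0.001], [1.0, -0.0, -0.0], [-0.0, -0.001, -1.0]]
[285.20412667 181.78062313]
[292.7717298  209.70991525]
```

View pics/w1.png

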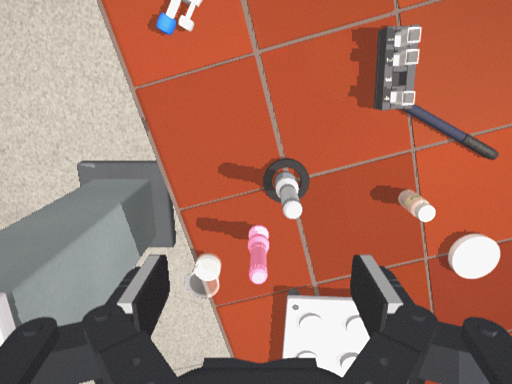

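The wrist view shows the ring at (287,180) and the gauge cap at (292,210), within 2 px of the prediction, so the position holds. I'll move over it and descend.

```bash
python3 -m crank '[[[-1.25,1.48,0,0,0,0],[-1.25,1.48,0,0,0,0],[0,0,3,0,0,0],[0,0,3,0,0,0],[0,0,3,0,0,0],[0,0,3,0,0,0],[0,0,0,0,0,0],[0,0,0,0,0,0]]]'
python3 - <<'E'
from h import *
im=read_camera("wrist"); cv2.imwrite("pics/w2.png",im); st()
m=camera_model("wrist");K=np.array(m["camera_matrix"])
for P in((.555,.339,.008),(.555,.339,.1)):
    q=K@(np.array(m["R"])@P+np.ravel(m["t"]));print(q[:2]/q[2])
E
```

```text
time: 3.08
tool_pos: [0.5514, 0.3402, 0.1091]
tcp_rot: [-2.217, -2.223, 0.008]
wrist_force: [0.1, 0.1, 0.8]
width: 0.999
grip_force: 0.0
time 3.1333
tool_pos [0.5534 0.341  0.1117]
tcp_rot [-2.2186e+00 -2.2237e+00  9.0000e-04]
wrist_force [ 0.4087  0.1016 -0.6782]
width 0.9968
grip_force 0.0
[[-0.002, 1.0, -0.001], [1.0, 0.002, -0.0], [-0.0, -0.001, -1.0]]
[261.54614053 194.62642872]
[262.50834482 248.5857173 ]
```

View pics/w2.png

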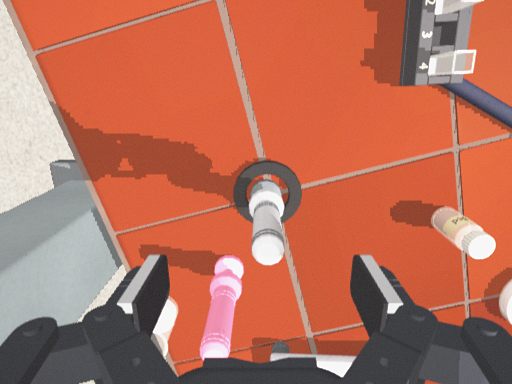

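The gauge cap is at (268,248) and the ring at (267,193), about 5 px (4 mm) further in +x than the fingers' middle. I'll shift 0.35 cm, go down and close.

```bash
python3 -m crank '[[[-0.15,0.35,0,0,0,0],[0,0,1.7,0,0,0],[0,0,1.7,0,0,0],[0,0,1.7,0,0,0],[0,0,0,0,0,0],[0,0,0,0,0,0]]]'
python3 -m crank '[[[0,0,0,0,0,0],[0,0,0,0,0,0],[0,0,0,0,0,0],[0,0,0,0,0,0],[0,0,0,0,0,0],[0,0,0,0,0,0],[0,0,0,0,0,0],[0,0,0,0,0,0]]]' 0.5 30
python3 -m crank '[[[0,0,0,0,0,0],[0,0,0,0,0,0],[0,0,0,0,0,0],[0,0,0,0,0,0],[0,0,0,0,0,0],[0,0,0,0,0,0],[0,0,0,0,0,0],[0,0,0,0,0,0]]]'
```

```text
time: 3.63
tool_pos: [0.5585, 0.3389, 0.0617]
tcp_rot: [2.221, 2.222, 0.002]
wrist_force: [0.1, 0.1, 0.7]
width: 0.994
grip_force: 0.0
time: 4.3
tool_pos: [0.5581, 0.3386, 0.0605]
tcp_rot: [2.221, 2.221, 0.001]
wrist_force: [0.1, -0.1, 0.9]
width: 0.201
grip_force: 31.1
time: 4.97
tool_pos: [0.558, 0.3385, 0.0604]
tcp_rot: [2.221, 2.221, 0.001]
wrist_force: [1.9, 0.6, 0.1]
width: 0.205
grip_force: 31.0
```

Gripped (opening 17.4 mm). Lift the gauge and carry it above the far left pad.

```bash
python3 -m crank '[[[0,0,-1,0,0,0],[0,0,-2,0,0,0],[0,0,-2,0,0,0],[0,0,-2,0,0,0],[0,0,0,0,0,0],[0,0,0,0,0,0]]]'
python3 -m crank '[[[-2.5,1.2,0,0,0,0],[-2.5,1.2,0,0,0,0],[-2.5,1.2,0,0,0,0],[-2.5,1.2,0,0,0,0],[-2.5,1.2,0,0,0,0],[-2.5,1.2,0,0,0,0],[-2.5,1.2,0,0,0,0],[-1.5,1.0,0,0,0,0]]]'
python3 -m crank '[[[0,0,0,0,0,0],[0,0,0,0,0,0],[0,0,0,0,0,0]]]'
python3 - <<'E'
from h import *
im=read_camera("wrist"); cv2.imwrite("pics/w3.png",im); st()
m=camera_model("wrist");K=np.array(m["camera_matrix"])
c=np.array([.619,.088]);a=-.038
for i,j in((31,62),(31,0),(31,-62),(-31,62),(-31,0),(-31,-62)):
    P=np.r_[c+np.array([[np.cos(a),-np.sin(a)],[np.sin(a),np.cos(a)]])@[i/1e3,j/1e3],.03]
    q=K@(np.array(m["R"])@P+np.ravel(m["t"]));print(P.round(4),(q[:2]/q[2]).round())
np.save("m3.npy",m,allow_pickle=True)
E
```

```text
time: 5.47
tool_pos: [0.5584, 0.3389, 0.1318]
tcp_rot: [2.221, 2.221, 0.004]
wrist_force: [0.3, 0.1, -1.2]
width: 0.201
grip_force: 31.1
time: 6.13
tool_pos: [0.6506, 0.1455, 0.1276]
tcp_rot: [-2.222, -2.219, 0.007]
wrist_force: [-0.3, 0.2, -1.8]
width: 0.2
grip_force: 31.0
time: 6.38
tool_pos: [0.6503, 0.1487, 0.1285]
tcp_rot: [-2.22, -2.219, 0.004]
wrist_force: [-0.3, 0.5, -1.5]
width: 0.197
grip_force: 31.0
time 6.4333
tool_pos [0.6504 0.1491 0.1288]
tcp_rot [-2.2195 -2.2206  0.003 ]
wrist_force [-0.9972  0.1553 -1.7361]
width 0.1982
grip_force 30.9679
[[-0.0, 1.0, -0.003], [1.0, 0.0, 0.0], [0.0, -0.003, -1.0]]
[0.6523 0.1488 0.03  ] [262. 195.]
[0.65   0.0868 0.03  ] [259. 263.]
[0.6476 0.0249 0.03  ] [257. 322.]
[0.5904 0.1511 0.03  ] [185. 192.]
[0.588  0.0892 0.03  ] [187. 260.]
[0.5857 0.0272 0.03  ] [190. 320.]
```

View pics/w3.png

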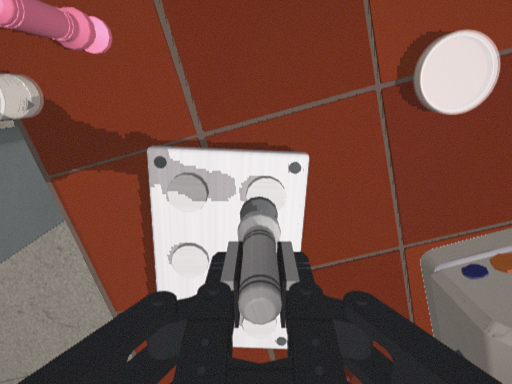

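The pads appear about 2–3 px (2 mm) further in +x than predicted: near left (187,190), near middle (190,259), far left about (266,195). So spot_1 is near (0.6545, 0.1498). The gauge hangs upright. I'll centre it, press, and average the force.

```bash
cat > avg.py <<'E'
from h import *
import sys
F=[];Z=[]
for i in range(8):
    read_camera("top");s=read_state();F.append(s["wrist_force"]);Z.append(s["tool_pos"])
F=np.array(F);Z=np.array(Z);print(sys.argv[1:],"F",F.mean(0).round(2),"sd",F.std(0).round(2),"pos",Z.mean(0).round(4),"sdz",Z.std(0).round(4)[2])
E
python3 -m crank '[[[0,0.4,0,0,0,0],[0,0,0,0,0,0],[0,0,1.5,0,0,0],[0,0,0,0,0,0],[0,0,0,0,0,0]]]' >/dev/null; python3 avg.py air
python3 -m crank '[[[0,0,1.5,0,0,0],[0,0,0.5,0,0,0],[0,0,0.4,0,0,0],[0,0,0.25,0,0,0],[0,0,0,0,0,0],[0,0,0,0,0,0]]]' >/dev/null; python3 avg.py press1
```

```text
['air'] F [-0.35 -0.14 -1.15] sd [0.38 0.35 0.7 ] pos [0.656  0.1487 0.1158] sdz 0.0003
['press1'] F [-3.25 -0.72  3.97] sd [0.5  0.46 0.47] pos [0.6556 0.1485 0.0892] sdz 0.0002
```

Pad 1 pressed with about 5 N. The others will be approached in stages, stopping 3 mm higher first.

```bash
python3 -m crank '[[[0,0,-1,0,0,0],[0,0,-1,0,0,0],[-2.1,-0.14,0,0,0,0],[-2.1,-0.13,0,0,0,0],[-2.1,-0.13,0,0,0,0],[0,0,0,0,0,0],[0,0,0,0,0,0],[0,0,0,0,0,0]]]' >/dev/null; python3 avg.py air
python3 -m crank '[[[0,0,0.8,0,0,0],[0,0,0.6,0,0,0],[0,0,0.3,0,0,0],[0,0,0,0,0,0],[0,0,0,0,0,0]]]' >/dev/null; python3 avg.py press2hi
```

```text
['air'] F [ 0.26  0.33 -1.17] sd [0.38 0.44 0.27] pos [0.6519 0.0862 0.1089] sdz 0.0002
['press2hi'] F [0.61 1.08 2.87] sd [0.58 0.26 0.24] pos [0.6522 0.0856 0.0923] sdz 0.0001
```

```bash
python3 -m crank '[[[0,0,-0.8,0,0,0],[0,0,-0.9,0,0,0],[-2,-0.1,0,0,0,0],[-2,-0.1,0,0,0,0],[-2.05,-0.1,0,0,0,0],[0,0,0,0,0,0],[0,0,0,0,0,0],[0,0,0,0,0,0]]]' >/dev/null; python3 avg.py air
python3 -m crank '[[[0,0,0.8,0,0,0],[0,0,0.6,0,0,0],[0,0,0.3,0,0,0],[0,0,0,0,0,0],[0,0,0,0,0,0]]]' >/dev/null; python3 avg.py press3hi
```

```text
['air'] F [-0.07 -0.03 -1.  ] sd [0.48 0.47 0.41] pos [0.6487 0.0257 0.1087] sdz 0.0
['press3hi'] F [-1.09  0.29  0.95] sd [0.43 0.27 0.52] pos [0.6486 0.025  0.0918] sdz 0.0
```

```bash
python3 -m crank '[[[0,0,0.15,0,0,0],[0,0,0,0,0,0],[0,0,0,0,0,0],[0,0,0,0,0,0]]]' >/dev/null; python3 avg.py press3lo
python3 -m crank '[[[0,0,-0.95,0,0,0],[0,0,-0.9,0,0,0],[3.15,-1.4,0,0,0,0],[3.15,-1.4,0,0,0,0],[3.15,-1.4,0,0,0,0],[3.15,-1.4,0,0,0,0],[0,0,0,0,0,0],[0,0,0,0,0,0]]]' >/dev/null; python3 -m crank '[[[0,0,0,0,0,0],[0,0,0,0,0,0]]]'>/dev/null;python3 avg.py air
python3 -m crank '[[[0,0,0.8,0,0,0],[0,0,0.6,0,0,0],[0,0,0.3,0,0,0],[0,0,0,0,0,0],[0,0,0,0,0,0]]]' >/dev/null; python3 avg.py press4hi
```

```text
['press3lo'] F [-1.4  0.   1.4] sd [0.51 0.29 0.5 ] pos [0.6489 0.025  0.0904] sdz 0.0
['air'] F [-0.1  -0.34 -1.14] sd [0.51 0.58 0.46] pos [0.5933 0.1501 0.1088] sdz 0.0002
['press4hi'] F [-0.26 -0.47  1.82] sd [0.34 0.51 0.47] pos [0.5929 0.151  0.0921] sdz 0.0001
```

```bash
python3 -m crank '[[[0,0,-0.8,0,0,0],[0,0,-0.9,0,0,0],[-2.05,-0.1,0,0,0,0],[-2.05,-0.1,0,0,0,0],[-2.05,-0.1,0,0,0,0],[0,0,0,0,0,0],[0,0,0,0,0,0],[0,0,0,0,0,0]]]' >/dev/null; python3 avg.py air
python3 -m crank '[[[0,0,0.8,0,0,0],[0,0,0.6,0,0,0],[0,0,0.3,0,0,0],[0,0,0,0,0,0],[0,0,0,0,0,0]]]' >/dev/null; python3 avg.py press5hi
```

```text
['air'] F [ 0.2   0.28 -1.29] sd [0.32 0.55 0.4 ] pos [0.5898 0.0902 0.1089] sdz 0.0001
['press5hi'] F [-1.46  0.19  0.44] sd [0.56 0.19 0.4 ] pos [0.5895 0.0895 0.0918] sdz 0.0
```

```bash
python3 -m crank '[[[0,0,0.15,0,0,0],[0,0,0,0,0,0],[0,0,0,0,0,0],[0,0,0,0,0,0]]]' >/dev/null; python3 avg.py press5lo
python3 -m crank '[[[0,0,-0.95,0,0,0],[0,0,-0.9,0,0,0],[-2.05,-0.06,0,0,0,0],[-2.05,-0.06,0,0,0,0],[-2.05,-0.06,0,0,0,0],[0,0,0,0,0,0],[0,0,0,0,0,0],[0,0,0,0,0,0]]]' >/dev/null;python3 avg.py air
python3 -m crank '[[[0,0,0.8,0,0,0],[0,0,0.6,0,0,0],[0,0,0.3,0,0,0],[0,0,0,0,0,0],[0,0,0,0,0,0]]]' >/dev/null; python3 avg.py press6hi
```

```text
['press5lo'] F [-0.86  0.33  1.89] sd [0.29 0.47 0.44] pos [0.5899 0.0895 0.0904] sdz 0.0
['air'] F [ 0.31  0.2  -1.39] sd [0.43 0.46 0.48] pos [0.5881 0.0287 0.1089] sdz 0.0002
['press6hi'] F [-0.16  1.04  1.77] sd [0.39 0.48 0.39] pos [0.588 0.028 0.092] sdz 0.0
```

Relative face heights come out as pad 2 at 97.1, pads 1, 4 and 6 at about 95.4, and pads 3 and 5 at 93.3, so pad 2 (far middle) is the highest. I'll move there and set the gauge down.

```bash
python3 -m crank '[[[0,0,-0.8,0,0,0],[0,0,-0.9,0,0,0],[2,2.1,0,0,0,0],[2,2.1,0,0,0,0],[1.95,2.1,0,0,0,0],[0,0,0,0,0,0],[0,0,0,0,0,0],[0,0,0,0,0,0]]]' >/dev/null; python3 avg.py air
python3 -m crank '[[[0,0,0.6,0,0,0],[0,0,0.4,0,0,0],[0,0,0.2,0,0,0],[0,0,0,0,0,0],[0,0,0,0,0,0]]]' >/dev/null; python3 avg.py touch
python3 - <<'E'
from h import *
im=read_camera("wrist"); cv2.imwrite("pics/w4.png",im);st()
E
```

```text
['air'] F [ 0.11  0.14 -1.34] sd [0.38 0.41 0.39] pos [0.6503 0.0868 0.1087] sdz 0.0001
['touch'] F [-0.92 -0.27  0.18] sd [0.69 0.39 0.28] pos [0.6509 0.0875 0.0968] sdz 0.0001
time 21.1333
tool_pos [0.651  0.0875 0.0968]
tcp_rot [-2.2214 -2.2214 -0.    ]
wrist_force [-0.7512 -0.1019 -0.3743]
width 0.2001
grip_force 31.1939
[[0.0, 1.0, 0.0], [1.0, -0.0, 0.0], [0.0, 0.0, -1.0]]
```

View pics/w4.png

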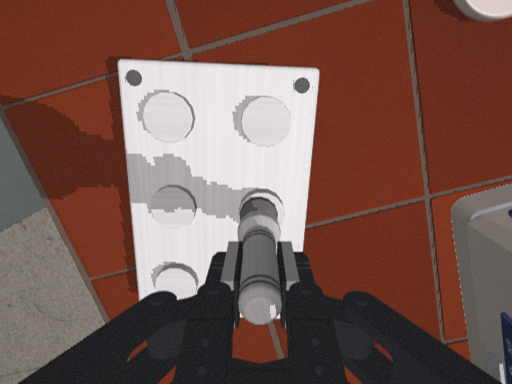

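The foot sits on the far middle pad (disc centre about (260,210), pad centre about (262,210)) and carries 1.5 N. Release and retreat upward.

```bash
python3 -m crank '[[[0,0,0,0,0,0],[0,0,0,0,0,0],[0,0,0,0,0,0],[0,0,0,0,0,0],[0,0,0,0,0,0],[0,0,0,0,0,0],[0,0,0,0,0,0],[0,0,0,0,0,0]]]' 7 20
python3 -m crank '[[[0,0,-1,0,0,0],[0,0,-2,0,0,0],[0,0,-3,0,0,0],[0,0,-3,0,0,0],[0,0,-3,0,0,0],[0,0,0,0,0,0],[0,0,0,0,0,0],[0,0,0,0,0,0]]]'
python3 - <<'E'
from h import *
im=read_camera("scene");a=im[110:270,180:380]
cv2.imwrite("pics/s2.png",cv2.resize(a,(750,600),interpolation=cv2.INTER_CUBIC))
cv2.imwrite("pics/w5.png",read_camera("wrist"))
E
```

```text
time: 21.8
tool_pos: [0.651, 0.0875, 0.0968]
tcp_rot: [-2.221, -2.221, -0.0]
wrist_force: [0.4, -0.0, -0.1]
width: 0.814
grip_force: 0.0
time: 22.47
tool_pos: [0.651, 0.0875, 0.2173]
tcp_rot: [2.221, 2.221, 0.001]
wrist_force: [1.4, 0.3, -0.8]
width: 0.824
grip_force: 0.0
```

View pics/s2.png

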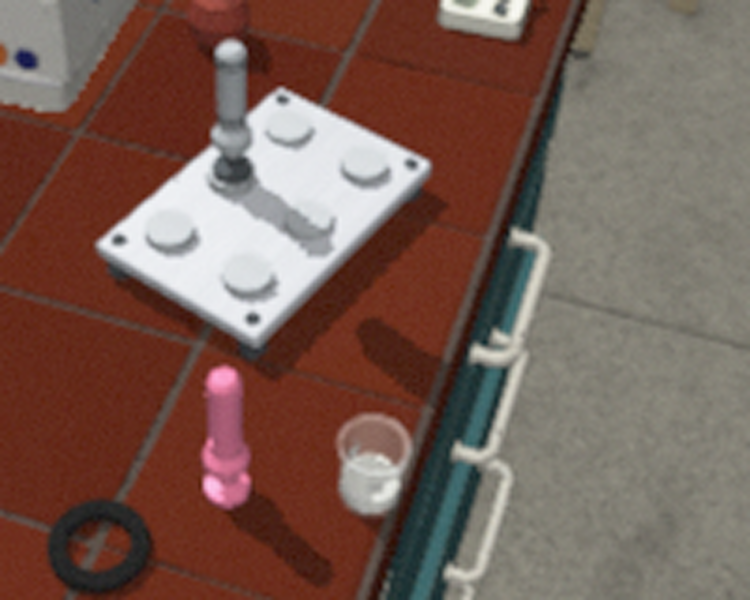

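View pics/w5.png

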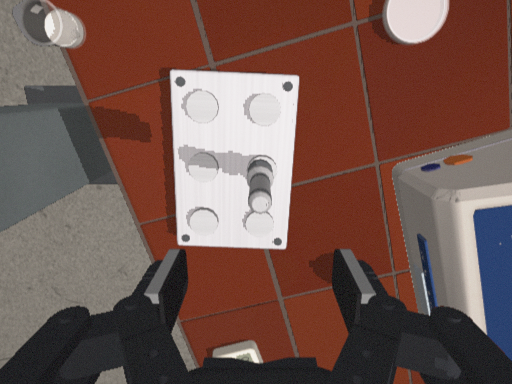

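The gauge stands upright and free on the far middle pad (foot at about (233,170) in the scene crop), with the beaker, pink decoy and ring undisturbed and the fingers well clear. I'm handing in.

```bash
python3 -c "
from workcell import *
print(finish_job())"
```

```text
the job is handed in; nothing more can be done
None
```

I pressed the gauge on all six pads in order, found the far middle pad highest (about 1.6 mm above the next by force reading), and left the gauge standing upright and released on it; the job is handed in, but no verdict came back.

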